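# Release the larger marble from its chute

## Robot

A 6-joint arm with a two-finger parallel gripper is mounted at the origin on the work surface; the furniture and walls round the work are solid. World frame = base frame: x ahead of the robot, y to its left, z up, the work surface at z = 0. Lengths are in m, angles in rad, forces in N, time in s.
With the tool pointing down it reaches from about 0.275 to 0.825 m from the base axis. Payload 4.9 kg.
Tool frame: the origin (TCP) lies at the very end of the fingers, on their centre line; the grasp point (between the pads) lies 19 mm behind it; z points along the fingers, y is the line along which they close (so a half turn about z gives the same grasp; the last joint's range is limited). The gripper opens to 85 mm and grips with 20 to 120 N. Pads are 22 mm wide; open, the fingers measure 114 mm over their backs; the gripper's body (76 mm by 85 mm) begins 54 mm behind the grasp point. The pads swing forward as they close: fully open they stand 13 mm farther back than shut.
Start: joints at [1.131, 0.326, -0.193, 1.052, 0, 1.437], TCP at [0.166, 0.525, 0.231] pointing down, gripper open.
Joint ranges: [-2.65, 2.65], [-0.97, 1.79], [-1.3, 1.35], [-1.93, 2.1], [-1.47, 1.37], [-3.14, 3.14]. Speed limits (rad/s): [2.57, 2.57, 3.14, 3.14, 3.14, 3.14].

## Interface

Orientations are given as a unit quaternion [x, y, z, w].
In Python, from rig import bot gives the robot as it stands.
- The arm moves only by the tool move_arm, never from a script. Its argument "rows" is a list of rows, each a list of 4 numbers: the shift along the tool's x, y, z in cm, then the turn about the tool's z in rad. In form: [[dx, dy, dz, spin], ...]. A call has 1 to 20 rows; each row shifts and turns the commanded pose from where the row before left it, along the tool's axes as they then stand; what a row does not reach is not made up. A row lasts 1/12 s, in which the tool goes at most 41.7 mm and 7.16 degrees, less where a joint would pass 70% of its speed; a pose out of reach is approached as far as the arm can. A call with a gripper value outside its range is refused whole. "claw" is the finger opening in cm, from 0 to 8.54, set as the call begins (left out, the last holds). The fingers move at their own pace and stop on an object; "newtons" is the grip in N (left out, the last holds). Time passes only in rows, so rows that do not move let the fingers close. It gives the time, the measured TCP pose, the force, the opening and the grip force at its end, in the units of the state.
- bot.state(): the state, without advancing time (a new reading comes with each control period).
- bot.get_image(name): name is "side" or "top" or "wrist"; returns a dict with "frame" (384x512x3 uint8, red, green, blue), "fx", "fy", "cx", "cy" (pixels), "k1" (the pictures are not rectified: a ray, as slopes to the right and down, at radius r is drawn at 1 + k1 r^2 times it, then the intrinsics apply), "R" (3x3) and "t" (3): a world point X has camera coordinates R X + t; the wrist camera has in their place "T_tool_cam" (4x4, takes a point from camera to tool coordinates, whose origin is the TCP and whose axes are the flange's). Camera axes: x right, y down, z forward; pixel columns grow to the right and rows downward; lengths in m; the calibration is good to about 2 mm. A picture is of the moment at which its call begins: read the wrist's pose just before it. There is no depth.
- bot.hand_in(): hands the job in; it is judged then, once.
The state is a dict: "time_s": time; "joint_positions": joint angles; "joint_vel": joint speeds; "effort": joint torques, N m; "ee_pos": TCP position; "tool_rot": TCP orientation; "force": force on the tool from outside, world axes, zero at the start; "moment": the same for the moment, N m; "grip_width": finger opening in m; "grasp_force": force on a finger pad.
Only numpy, scipy, OpenCV 4.12 (cv2) and the standard library are available. Lean on these libraries where they do the work, as an engineer would, in place of code of your own. Each camera call takes 0.05 s, during which the arm holds its last target. There are 200 camera calls.

## Task

Let the larger of the two glass marbles roll out of its lane into the dish: with the fingertips press down the finger pad of that lane's rocking lever so that its gate at the other end lifts, keep it down until the marble is in the dish, then let the lever come back up so that the gate is shut again. Keep the smaller marble behind its own gate with that lever not pressed. Do not touch the marbles or the gates themselves, grasp nothing, and do not disturb the dish or the other things around the stand.

Things in the scene. Friction and masses are not known exactly. Their poses are not given: they have to be found in the camera images.
- stand: Fixed marble stand: plywood board 385 x 240 mm, top 12 mm above the table, with a two-lane aluminium chute. Origin on the board top under the lever pivots; +x down the chute to the dish, +y left lane. Lanes centred at y = +-21 mm, 34 wide, walls 20 high, falling 6.5 degrees; floor z = 96 mm at x = -60, 75 at the outlet, x = +125. Highest fixed part: pivot brackets, z = 134.
- lever_left (a joint): Steel rocking lever outside the left lane, along stand x at y = +51 mm; pivot at x = 0, z = 125 mm, pad end at x = -120, gate end at +100. Value in rad: 0 = gate shut (rest), grows as the pad sinks and the gate lifts, 0.34 = end stop. A light spring shuts it on release: about 1.5 N on the pad starts it, about 3 N holds it down. The large marble gets out from about 0.27 on.
- lever_right (a joint): The same lever outside the right lane, at y = -51 mm.
- pad_left (a point): Middle of the top of the left lever's flat black finger pad, 32 mm along the lever x 36 mm wide; 145 mm above the table at rest, sinking 40 mm in an arc of 120 mm radius about the pivot at the end stop. The pad tilts with the lever. Nothing stands within 45 mm of it at its height.
- pad_right (a point): The same point on the right lever.
- gate_left (a point): Middle of the lower edge of the steel gate blade, 30 mm wide, 3 thick, 46 high, that hangs into the left lane from a crossbar on the lever's far end and is part of the lever; 2 mm above the lane floor when shut, about 36 mm higher at the end stop. Gate blade and crossbar are not to be touched.
- gate_right (a point): The same in the right lane, on the right lever.
- marble_large_center (a point): Centre of the larger amber glass marble, 28 mm in diameter, waiting behind the gate of one of the lanes (either one). It rolls out by itself when that gate is up.
- marble_small_center (a point): Centre of the smaller amber glass marble, 18 mm in diameter, same glass, waiting in the other lane.
- dish: Loose clear ribbed dish, 124 mm across, 61 mm high, standing on the board under the outlets of both lanes. Origin: centre of its underside, z up.
- jar: Bystander: small jar with white screw lid, 50 mm across, 49 mm high, origin at its underside's centre.
- block: Bystander: black graphite block 52 x 60 x 24 mm, origin at its underside's centre.
- tweezers: Bystander: steel tweezers 172 x 22 x 9 mm lying on the table, origin at the underside's centre, x along them.
- scorer: Bystander: white upright rod scorer 31 x 32 x 70 mm, origin at its underside's centre.

How it is judged:
By the outcome, as a careful person would: the job done as asked, in the order asked, and still so for the second after the job is handed in, with the robot touching nothing.
It also fails if it takes over 35 s, if anything falls off the work surface, if the arm or the gripper's body presses on something with over 40 N, if the wrist force passes 120 N, or if a joint passes its speed limit or range.

## Working session

There is one attempt and no reset: what is moved stays moved. The work goes in short steps, Python scripts to look and compute and a tool call to move; the robot and the scene stay as the last step left them, time stands still between calls to the robot, and variables do not carry over. Pictures are saved under pics/ and viewed, at most 10 in all, crops included, and the job is handed in when it is done.

Besides the shell and the picture viewer there is one more tool, called after ">>>" as a command line: name --pt "numbers of a row" for each row, then --argument value for the rest. move_arm: Moves the arm, as the interface text tells. Its arguments: {"type":"object","properties":{"rows":{"type":"array","items":{"type":"array","items":{"type":"number"}}},"claw":{"type":"number"},"newtons":{"type":"number"}},"required":["rows"]}

```bash
mkdir -p pics; cat > h.py <<'E'
import numpy as np, cv2, pickle
from rig import bot
def grab(n):
    s=bot.state(); d=bot.get_image(n); d['s']=s; pickle.dump(d,open(f'pics/{n}.pkl','wb')); return d
def ray(d,u,v):
    K=np.array([[d['fx'],0,d['cx']],[0,d['fy'],d['cy']],[0,0,1]])
    x,y=cv2.undistortPoints(np.array([[[u,v]]],float),K,np.array([d['k1'],0,0,0.]))[0,0]
    R=np.array(d['R']);t=np.array(d['t']); r=R.T@np.array([x,y,1.]); return -R.T@t, r/np.linalg.norm(r)
def onz(d,u,v,z):
    o,r=ray(d,u,v); return o+r*(z-o[2])/r[2]
def proj(d,P):
    K=np.array([[d['fx'],0,d['cx']],[0,d['fy'],d['cy']],[0,0,1]])
    return cv2.projectPoints(np.atleast_2d(np.array(P,float)),cv2.Rodrigues(np.array(d['R'],float))[0],np.array(d['t'],float),K,np.array([d['k1'],0,0,0.]))[0][:,0]
E
python3 - <<'E'
from h import *
for n in ('top','side'):
    d=grab(n); cv2.imwrite(f'pics/{n}1.png',cv2.resize(d['frame'][:,:,::-1],(800,600),interpolation=cv2.INTER_CUBIC))
    print(n,-np.array(d['R']).T@np.array(d['t']),d['fx'],d['k1'])
print(bot.state())
E
```

```text
top [0.41364808 0.26859051 0.97584596] 454.658794634533 0.03932091453569903
side [ 0.3657416  -0.514149    0.44972951] 371.7582077624049 -0.1075039617117821
{'time_s': 0.1, 'joint_positions': array([ 1.13080715e+00,  3.26862545e-01, -1.93514465e-01,  1.05204001e+00,
        1.11835007e-05,  1.43662084e+00]), 'joint_vel': array([-0.00137359, -0.00094402,  0.00126694, -0.0011068 , -0.00027844,
        0.00060091]), 'effort': array([ 5.84452537e-04, -4.44240439e+01,  2.63037407e+01,  7.89261918e-03,
       -9.44559520e-05,  1.46815381e-05]), 'ee_pos': array([0.16532311, 0.52398443, 0.23057249]), 'tool_rot': array([ 1.52311657e-01,  9.88332182e-01, -7.75600511e-04, -2.34817145e-04]), 'force': array([0.54666213, 0.05169704, 0.4771773 ]), 'moment': array([ 0.00518965, -0.06865738, -0.02922329]), 'grasp_force': 0.0, 'grip_width': 0.08526162986482869}
```

View pics/top1.png

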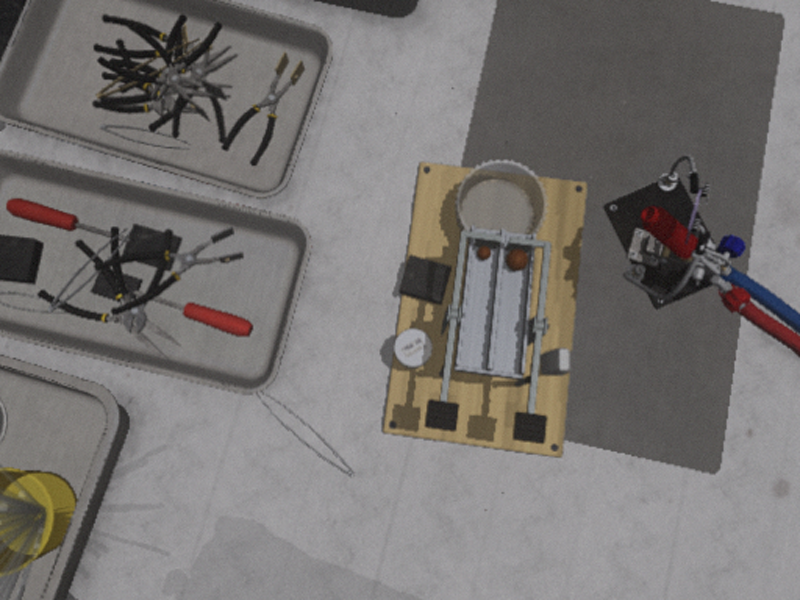

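View pics/side1.png

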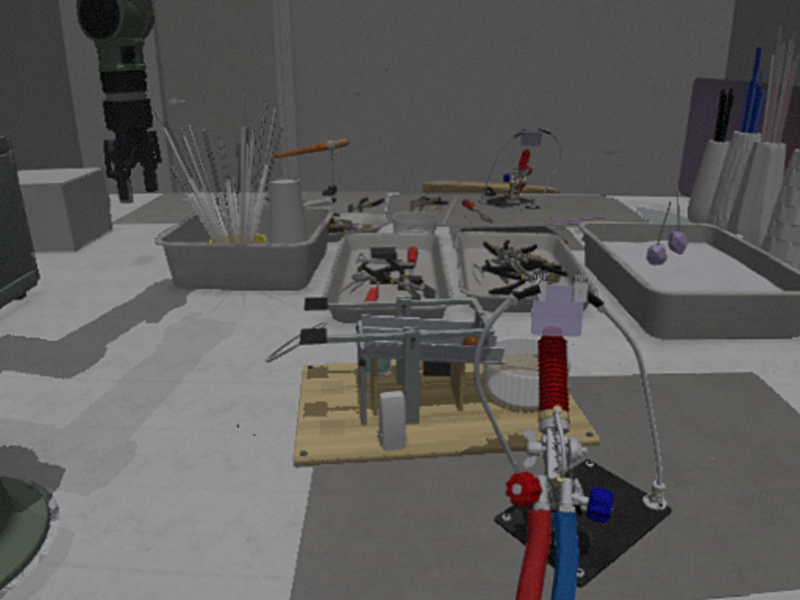

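The top view shows the larger marble at (517,259) in the image-right lane and the smaller one at (484,253). The dish is at the top, so that lane is stand right. Its pad is at (530,427) and the left pad is at (442,415). The side view shows both levers level. Next I'll measure the pads.

```bash
python3 - <<'E'
from h import *
from scipy.spatial.transform import Rotation as Ro
d=pickle.load(open('pics/top.pkl','rb')); s=d['s']
f=d['frame']; m=(f.max(2)<60).astype(np.uint8)
n,l,st,c=cv2.connectedComponentsWithStats(m)
P=[]
for i in range(1,n):
    u,v=c[i]
    if 250<u<370 and 240<v<300 and st[i,4]>100:
        p=onz(d,u,v,.145); P.append(p); w=cv2.minAreaRect(np.argwhere(l==i)[:,::-1].astype(np.float32)); print(c[i],st[i],p,w)
P=np.array(P); print('gap',np.linalg.norm(P[0]-P[1]))
P=P[P[:,1].argsort()]  # right (-y) first?
pr,pl=P; ydir=(pl-pr)/np.linalg.norm(pl-pr); xdir=np.array([ydir[1],-ydir[0],0])
o=(pr+pl)/2+.12*xdir; print('origin',o,'x',xdir)
# marble sizes
hsv=cv2.cvtColor(f,cv2.COLOR_RGB2HSV); mm=((f[:,:,0].astype(int)-f[:,:,2]>35)&(f[:,:,0]<150)).astype(np.uint8); mm[:, :295]=0; mm[:,345:]=0; mm[:145]=0;mm[180:]=0
n,l,st,c=cv2.connectedComponentsWithStats(mm)
for i in range(1,n):
    if st[i,4]>20: q=onz(d,*c[i],.106); r=q-o; print('blob',st[i],c[i],r@xdir,r@ydir)
# check: outlet/pads in side view
R=Ro.from_quat(s['tool_rot']).as_matrix(); print('tool axes',R.round(3))
t=pr.copy()+.002*xdir
for z in (.175,):
    t[2]=z; print('shift cm in tool', R.T@(t-s['ee_pos'])*100, 'radius',np.hypot(*t[:2]))
print('side proj pads*800/512',proj(pickle.load(open('pics/side.pkl','rb')),P)*800/512)
a=np.arctan2(ydir[1],ydir[0]); b=np.arctan2(R[1,1],R[0,1]); print('ydir ang',a,'tool y ang',b)
E
```

```text
[282.43987342 265.33860759] [273 256  20  19 316] [0.42973446 0.22364928 0.145     ] ((282.5199890136719, 265.3599853515625), (18.950462341308594, 16.68772315979004), 8.13010311126709)
[338.64197531 273.07407407] [329 264  20  19 324] [0.41556318 0.12327324 0.145     ] ((338.78277587890625, 272.88934326171875), (19.10304069519043, 17.382862091064453), 5.194429397583008)
gap 0.10137146670964296
origin [0.54147047 0.15668579 0.145     ] x [ 0.99018038 -0.13979562  0.        ]
blob [307 158   6   7  31] [309.80645161 160.77419355] 0.08958301353411274 0.020192475678688083
blob [341 158   4  22  54] [342.66666667 167.85185185] 0.0838389410576704 -0.04510224529241125
blob [327 160  10  11  86] [331.74418605 165.01162791] 0.08672435048900656 -0.02336219533929821
tool axes [[-0.954  0.301 -0.001]
 [ 0.301  0.954 -0.002]
 [ 0.    -0.002 -1.   ]]
shift cm in tool [-36.12368644 -30.63130799   5.59457227] radius 0.4352815695929688
side proj pads*800/512 [[312.71696638 333.79111977]
 [315.32614937 301.66275727]]
ydir ang 1.4305413221289724 tool y ang 1.265007409787247
```

>>> move_arm --pt "-1.8 -1.53 0 0" --pt "-1.8 -1.53 0 0" --pt "-1.8 -1.53 0 0" --pt "-1.8 -1.53 0 0" --pt "-1.8 -1.53 0 0" --pt "-1.8 -1.53 0 0" --pt "-1.8 -1.53 0 0" --pt "-1.8 -1.53 0 0" --pt "-1.8 -1.53 0 0" --pt "-1.8 -1.53 0 0" --pt "-1.8 -1.53 0 0" --pt "-1.8 -1.53 0 0" --pt "-1.8 -1.53 0 0" --pt "-1.8 -1.53 0 0" --pt "-1.8 -1.53 0 0" --pt "-1.8 -1.53 0 0" --pt "-1.8 -1.53 0 0" --pt "-1.8 -1.53 0 0" --pt "-1.8 -1.53 0 0" --pt "-1.8 -1.53 0 0" --claw 0 --newtons 20

```text
time_s: 1.77
ee_pos: [0.4169, 0.1232, 0.2311]
tool_rot: [0.152, 0.988, -0.0, -0.0]
force: [0.1, 0.3, 0.3]
grip_width: -0.0002
grasp_force: 0.0
```

>>> move_arm --pt "0 0 0.8 -0.055" --pt "0 0 0.8 -0.055" --pt "0 0 0.8 -0.055" --pt "0 0 0.8 0" --pt "0 0 0.8 0" --pt "0 0 0 0" --pt "0 0 0 0" --pt "0 0 0 0"

```text
time_s: 2.43
ee_pos: [0.4168, 0.1245, 0.1915]
tool_rot: [0.07, 0.998, 0.0, 0.0]
force: [0.4, 0.7, -0.5]
grip_width: -0.0001
grasp_force: 0.0
```

```bash
python3 - <<'E'
from h import *
from scipy.spatial.transform import Rotation as Ro
a=grab('side'); s=a['s']; b=grab('top'); R=Ro.from_quat(s['tool_rot']).as_matrix()
t=np.array([.4156+.002,.1233,.145]); print(s['time_s'],s['ee_pos'],s['force'],s['grip_width'],R.T@(t-s['ee_pos'])*100)
A=cv2.resize(a['frame'][160:310,150:350,::-1],(400,300)); B=cv2.resize(b['frame'][120:300,230:400,::-1],(400,300))
cv2.imwrite('pics/pre.png',np.hstack([A,B]))
E
```

```text
2.4333 [0.41682611 0.12446155 0.19147262] [ 0.36711771  0.73475269 -0.5449711 ] -6.163852435927634e-05 [-0.09233961 -0.10428669  4.64727025]
```

View pics/pre.png

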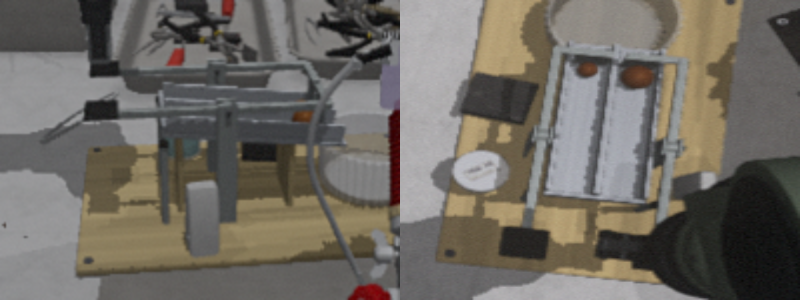

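The picture shows the shut fingers above the right pad. The large marble is confirmed in the right lane, and both gates are shut. Now I'll press down.

>>> move_arm --pt "0 -0.1 0.7 0" --pt "0 0 0.7 0" --pt "0 0 0.7 0" --pt "0 0 0.7 0" --pt "0 0 0.7 0" --pt "0 0 0.5 0" --pt "0 0 0.4 0" --pt "0 0 0.4 0" --pt "0 0 0.4 0" --pt "0 0 0.4 0" --pt "0 0 0.4 0" --pt "0 0 0.4 0" --pt "0 0 0.4 0" --pt "0 0 0.4 0" --pt "0 0 0.4 0" --pt "0 0 0 0"

```text
time_s: 3.87
ee_pos: [0.4172, 0.1233, 0.1149]
tool_rot: [0.07, 0.998, 0.0, 0.0]
force: [0.6, -0.2, 2.7]
grip_width: 0.0001
grasp_force: 1.3
```

>>> move_arm --pt "0 0 0.1 0" --pt "0 0 0.1 0" --pt "0 0 0 0" --pt "0 0 0 0"

```text
time_s: 4.2
ee_pos: [0.417, 0.1234, 0.1135]
tool_rot: [0.07, 0.998, 0.0, 0.0]
force: [1.2, -0.1, 3.3]
grip_width: -0.0004
grasp_force: 1.3
```

```bash
python3 - <<'E'
from h import *
a=grab('side'); s=a['s']; b=grab('top')
print(s['time_s'],s['ee_pos'],s['force'])
A=cv2.resize(a['frame'][160:310,150:350,::-1],(400,300)); B=cv2.resize(b['frame'][90:270,230:400,::-1],(400,300))
cv2.imwrite('pics/press.png',np.hstack([A,B]))
E
```

```text
4.2 [0.41698035 0.12342487 0.1134719 ] [ 1.16279115 -0.05240155  3.26248529]
```

View pics/press.png

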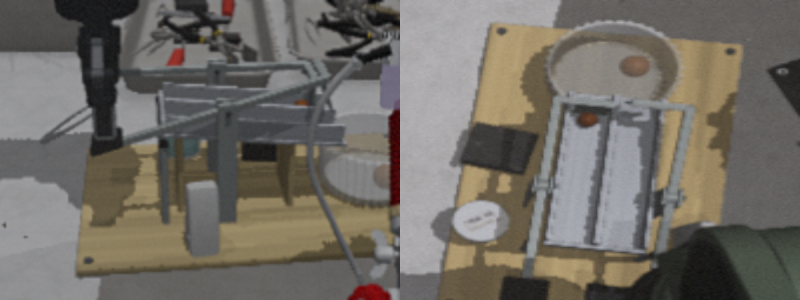

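The right gate is up. The large marble is in the dish at about (635,65), and the small one is still behind its gate. I'll hold briefly, then release.

>>> move_arm --pt "0 0 0 0" --pt "0 0 0 0" --pt "0 0 0 0" --pt "0 0 0 0" --pt "0 0 0 0" --pt "0 0 0 0" --pt "0 0 0 0" --pt "0 0 0 0" --pt "0 0 0 0" --pt "0 0 0 0" --pt "0 0 0 0" --pt "0 0 0 0"

```text
time_s: 5.3
ee_pos: [0.4166, 0.1234, 0.1133]
tool_rot: [0.07, 0.998, 0.0, 0.0]
force: [0.7, 0.8, 3.1]
grip_width: 0.0001
grasp_force: 1.3
```

>>> move_arm --pt "0 0 -0.3 0" --pt "0 0 -0.4 0" --pt "0 0 -0.4 0" --pt "0 0 -0.4 0" --pt "0 0 -0.4 0" --pt "0 0 -0.4 0" --pt "0 0 -0.4 0" --pt "0 0 -0.4 0" --pt "0 0 -0.4 0" --pt "0 0 -0.5 0" --pt "0 0 -0.7 0" --pt "0 0 -0.7 0" --pt "0 0 -0.7 0" --pt "0 0 -0.7 0" --pt "0 0 -0.7 0" --pt "0 0 -0.7 0" --pt "0 0 -0.7 0" --pt "0 0 0 0" --pt "0 0 0 0" --pt "0 0 0 0"

```text
time_s: 6.97
ee_pos: [0.4164, 0.1233, 0.2021]
tool_rot: [0.07, 0.998, -0.0, -0.0]
force: [0.1, 0.2, -0.1]
grip_width: 0.0001
grasp_force: 0.0
```

```bash
python3 - <<'E'
from h import *
a=grab('side'); s=a['s']; b=grab('top')
print(s['time_s'],s['ee_pos'],s['force'])
A=cv2.resize(a['frame'][160:310,150:350,::-1],(400,300)); B=cv2.resize(b['frame'][90:270,230:400,::-1],(400,300))
cv2.imwrite('pics/post.png',np.hstack([A,B]))
E
```

```text
6.9667 [0.41642089 0.12332062 0.20208212] [ 0.0732776   0.20402949 -0.08650795]
```

View pics/post.png

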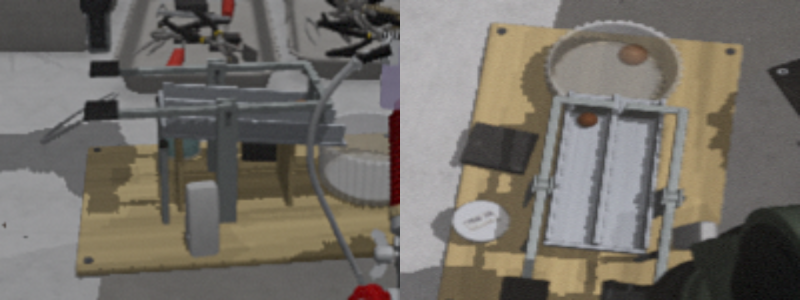

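The lever is back level with its gate shut. The large marble lies in the dish at (632,55), the small one is still in its lane at (587,118), and the arm is clear of everything.

```bash
python3 -c "
from rig import bot
print(bot.hand_in())"
```

```text
the job is handed in; nothing more can be done
None
```

The job is handed in at about 7 s on the robot's clock: the large marble (right lane) is in the dish, the right gate is shut again, and the small marble is still behind its own gate.

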